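# Load the breakfast tray evenly and swing its handle in

## Task

The lightweight blue tray balances on the small upper tier of the turntable, so load it evenly: stand the glass jar upright in the middle of one of its cork pads and the orange mug upright in the middle of the other, keeping the tray level and centred on the tier. Then, without lifting the loaded tray, push its handle round until it points straight along the red stripe on the lower tier. Do not disturb the creamer, sugar pot, spoon cup or tea tin.

Things in the scene. Friction and masses are not known exactly. Their poses are not given: they have to be found in the camera images.
- stand: two-tier birch turntable. Origin: centre of its underside, on the turning axis; z up. Lower tier 300 mm across, top 28 mm above the dresser, does not turn; what stands on it stays 20 mm or more below the tray. Upper tier: disc 90 mm across, flat top 118 mm above the dresser, turns easily about the vertical axis. The red stripe lies along +x, roughly towards the robot.
- tier_centre (a point): centre of the upper tier's flat top, on the turning axis
- stripe (a point): outer end of the red stripe (50 mm long, 18 mm wide, radial) painted on the lower tier's top at its rim, 150 mm from the turning axis, 28 mm above the dresser
- tray: blue plastic tray, only 80 g, lying loose on the smaller upper tier: a lone load too far out tips it, sooner on the handle side. Origin: centre of its underside. 200 mm (x) by 110 mm (y), rim 16 mm high, walls and floor 4 mm. Flat handle along +x, 100 to 186 mm from the origin, 24 mm wide, 4 to 16 mm above the underside; pushed sideways there, tray and tier turn together.
- tray_handle (a point): point in the tray's handle 150 mm from the tray's centre, 10 mm above the underside
- pad_handle_end (a point): centre of the round cork pad (66 mm across, practically flush with the tray floor) 50 mm from the tray's centre towards the handle, on the floor's top
- pad_far_end (a point): centre of the same kind of pad 50 mm from the tray's centre on the end away from the handle
- jar: amber glass jar with a steel twist cap, 60 mm across and 85 mm high, about 260 g, loose, standing on the dresser to one side of the turntable. Origin: centre of its underside, z up.
- mug: orange melamine mug, 60 mm across and 75 mm high, about 200 g, loose, standing on the dresser on the other side of the turntable. Its handle sticks out on its +y side to 53 mm from the axis, 25 to 67 mm above the base. Origin: centre of its underside, z up.
- creamer: small white ceramic creamer, 60 mm across and 60 mm high, on the lower tier: leave alone. Origin: centre of its underside.
- sugar_pot: blue ceramic sugar pot, 62 mm across and 62 mm high, on the lower tier: leave alone. Origin: centre of its underside.
- spoon_cup: steel cup 68 mm across and 90 mm high with teaspoons up to 143 mm, on the dresser at the back right: leave alone. Origin: centre of its underside.
- tea_tin: green tea tin, 80 by 110 mm and 115 mm high, on the dresser at the back left: leave alone. Origin: centre of its underside.
Mind the look-alikes: they are no part of the job. There is more than one size of the mug; the job needs the smallest.

How it is judged:
On the way:
1. jar and mug stand upright on different cork pads (within 16 mm of their centres) with the tray level and centred on the tier, before the handle is swung ((((horizontal distance between jar and pad_handle_end below 0.016 m and z of jar in the frame of pad_handle_end between -0.008 and 0.012 m and angle between jar's own z axis and vertical below 0.105 rad) and (horizontal distance between mug and pad_far_end below 0.016 m and z of mug in the frame of pad_far_end between -0.008 and 0.012 m and angle between mug's own z axis and vertical below 0.105 rad)) or ((horizontal distance between jar and pad_far_end below 0.016 m and z of jar in the frame of pad_far_end between -0.008 and 0.012 m and angle between jar's own z axis and vertical below 0.105 rad) and (horizontal distance between mug and pad_handle_end below 0.016 m and z of mug in the frame of pad_handle_end between -0.008 and 0.012 m and angle between mug's own z axis and vertical below 0.105 rad))) and angle between tray's own z axis and vertical below 0.052 rad and horizontal distance between tray and tier_centre below 0.02 m and height (world z) of tray above 0.112 m and horizontal distance between tray_handle and stripe above 0.04 m), for 0.3 s.
At the end, for the whole second after the job is handed in: Jar and mug upright (6 deg), each within 16 mm of the centre of a different cork pad; tray level (3 deg), on the upper tier, its centre within 20 mm of the turning axis; the handle's 150 mm point within 25 mm (from above) of the stripe's outer end; all at rest ((((horizontal distance between jar and pad_handle_end below 0.016 m and z of jar in the frame of pad_handle_end between -0.008 and 0.012 m and angle between jar's own z axis and vertical below 0.105 rad) and (horizontal distance between mug and pad_far_end below 0.016 m and z of mug in the frame of pad_far_end between -0.008 and 0.012 m and angle between mug's own z axis and vertical below 0.105 rad)) or ((horizontal distance between jar and pad_far_end below 0.016 m and z of jar in the frame of pad_far_end between -0.008 and 0.012 m and angle between jar's own z axis and vertical below 0.105 rad) and (horizontal distance between mug and pad_handle_end below 0.016 m and z of mug in the frame of pad_handle_end between -0.008 and 0.012 m and angle between mug's own z axis and vertical below 0.105 rad))) and angle between tray's own z axis and vertical below 0.052 rad and horizontal distance between tray and tier_centre below 0.02 m and height (world z) of tray above 0.112 m and horizontal distance between tray_handle and stripe below 0.025 m and linear speed of each of jar, mug, tray below 0.02 m/s); the robot touches nothing.
It fails at once if the tray tips more than 12 degrees (angle between tray's own z axis and vertical above 0.21 rad).
It fails at once if the tray is lifted more than 15 mm off the tier (height (world z) of tray above 0.133 m).
It fails at once if a bystander is moved more than 20 mm (distance of any of creamer, sugar_pot, spoon_cup, tea_tin from where it was at the start of the episode above 0.02 m).
It also fails if it takes over 72 s, if anything falls off the work surface, if the arm or the gripper's body presses on something with over 40 N, if the wrist force passes 120 N, or if a joint passes its speed limit or range.

## Robot

A 6-joint arm with a two-finger parallel gripper is mounted at the origin on the work surface. World frame = base frame: x ahead of the robot, y to its left, z up, the work surface at z = 0. Lengths are in m, angles in rad, forces in N, time in s.
With the tool pointing down it reaches from about 0.3 to 0.875 m from the base axis. Payload 6.4 kg.
Tool frame: the origin (TCP) lies midway between the tips of the shut fingers; the grasp point (between the pads) lies 19 mm behind it; z points along the fingers, y is the line along which they close (so a half turn about z gives the same grasp; the last joint's range is limited). The gripper opens to 85 mm and grips with 20 to 120 N. Pads are 22 mm wide; open, the fingers measure 114 mm over their backs; the gripper's body (76 mm by 85 mm) begins 54 mm behind the grasp point. The pads swing forward as they close: fully open they stand 13 mm farther back than shut.
Start: joints at [0.929, 0.181, 1.607, -0, 1.354, -0.206], TCP at [0.243, 0.521, 0.211] pointing down, gripper open.
Joint ranges: [-2.99, 2.99], [-0.89, 2.07], [0.3, 2.58], [-1.14, 4.28], [0, 2.63], [-3.12, 3.12]. Speed limits (rad/s): [2.57, 2.57, 3.01, 3.14, 3.14, 3.14].

## Interface

Orientations are given as a unit quaternion [w, x, y, z].
In Python, from bench import status, camera, ctrl gives the robot as it stands. The module is installed in compiled form; this text tells all that it offers.
- The arm moves only by the shell command python3 -m handwheel 'ROWS'. ROWS is JSON, a list that holds one entry, the list of rows, each a list of 7 numbers: the opening, from -1 (shut) to 1 (fully open), then the shift along the tool's x, y, z in cm, then the turn, a rotation vector about the tool's x, y, z in degrees. A call has 1 to 10 rows; each row is the pose to reach, as a shift and turn from the pose commanded when the call began, along the tool's axes at that moment; what a row does not reach only later rows make up. A row lasts 1/8 s, in which the tool goes at most 62.5 mm and 10.7 degrees, less where a joint would pass 70% of its speed; a pose out of reach is approached as far as the arm can. A call with a gripper value outside its range is refused whole. The fingers move at their own pace and stop on an object; the grip force is fixed at half the most. Time passes only in rows, so rows that repeat a pose let the fingers close. It gives the time, the measured TCP pose, the force, the opening and the grip force at its end, in the units of the state.
- status.get_obs(): the state, without advancing time (a new reading comes with each control period).
- camera(name): name is "side" or "top"; returns a dict with "frame" (400x640x3 uint8, blue, green, red), "depth" (400x640 float32, m along the optical axis (not along the pixel's ray), 0 where there is no reading), "fx", "fy", "cx", "cy" (pixels), "extrinsics" (4x4, takes a point from camera to world coordinates). Camera axes: x right, y down, z forward; pixel columns grow to the right and rows downward; lengths in m; the calibration is good to about 2 mm. A picture is of the moment at which its call begins.
- ctrl.hand_in(): hands the job in; it is judged then, once.
The state is a dict: "time_s": time; "q": joint angles; "dq": joint speeds; "joint_efforts": joint torques, N m; "eef_pos": TCP position; "eef_rot": TCP orientation; "wrist_force": force on the tool from outside, world axes, zero at the start; "torque": the same for the moment, N m; "opening": opening from 0.0 (shut) to 1.0 (fully open); "grasp_force": force on a finger pad.
Only numpy, scipy, OpenCV 4.12 (cv2) and the standard library are available. Lean on these libraries where they do the work, as an engineer would, in place of code of your own. Each camera call takes 0.05 s, during which the arm holds its last target. There are 200 camera calls.

## Working session

There is one attempt and no reset: what is moved stays moved. The work goes in short steps, Python scripts to look and compute and a shell command to move; the robot and the scene stay as the last step left them, time stands still between calls to the robot, and variables do not carry over. Pictures are saved under pics/ and viewed, at most 10 in all, crops included, and the job is handed in when it is done.

```bash
mkdir -p pics; cat > h.py <<'E'
import numpy as np, cv2
from bench import status, camera, ctrl
def snap(n):
    c=camera(n); np.savez('%s.npz'%n,**c); return c
def load(n): return dict(np.load('%s.npz'%n))
def cloud(c):
    v,u=np.mgrid[0:400,0:640]; d=c['depth']
    p=np.stack([(u-c['cx'])/c['fx']*d,(v-c['cy'])/c['fy']*d,d,np.ones_like(d)],-1)
    w=(p@np.asarray(c['extrinsics']).T)[...,:3]; w[d<=0]=np.nan; return w
E
python3 - <<'E'
from h import *
for n in('top','side'):
    c=snap(n); cv2.imwrite('pics/%s0.png'%n,c['frame']); print(n,c['fx'],np.round(c['extrinsics'],3).tolist())
o=status.get_obs(); print(o['eef_pos'],o['eef_rot'],o['opening'],o['time_s'])
E
```

```text
top 401.99138811426457 [[-0.016, -0.998, 0.067, 0.446], [-1.0, 0.016, -0.009, 0.013], [0.008, -0.067, -0.998, 1.328], [0.0, 0.0, 0.0, 1.0]]
side 458.6276568184524 [[0.914, -0.268, 0.305, 0.213], [-0.406, -0.605, 0.685, -0.704], [0.001, -0.75, -0.662, 0.817], [0.0, 0.0, 0.0, 1.0]]
[0.24238623 0.52084986 0.21038078] [-3.16998477e-04  2.16162854e-01  9.76357017e-01 -7.03350825e-04] 0.9978447770006984 0.1
```

View pics/top0.png

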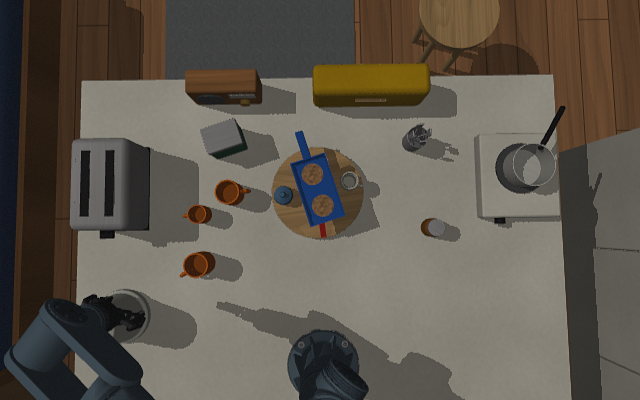

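View pics/side0.png

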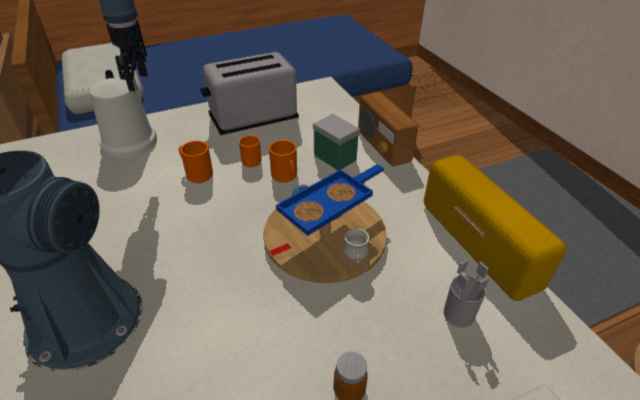

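Candidates, top view. Mugs: (229,192) with handle right, (199,214) the smallest, and (198,265). Jar: only (433,227). I choose the mug at (199,214) and check it in a crop alongside the measurements.

```bash
python3 - <<'E'
from h import *
c=load('top'); w=cloud(c); f=c['frame'].astype(int); z=w[...,2]
B,G,R=f[...,0],f[...,1],f[...,2]
a=cv2.resize(c['frame'][170:300,160:280],None,fx=4,fy=4,interpolation=cv2.INTER_CUBIC)
b=cv2.resize(c['frame'][120:250,260:380],None,fx=4,fy=4,interpolation=cv2.INTER_CUBIC)
cv2.imwrite('pics/crop1.png',np.hstack([a[:520,:380],b[:520,:410]]))
def circ(u,v,r,lo,hi,mask=True):
    s=np.zeros(z.shape,bool); s[v-r:v+r,u-r:u+r]=1
    return w[s&(z>lo)&(z<hi)&mask]
for n,(u,v) in dict(m1=(229,192),m2=(199,214),m3=(198,265),jar=(433,227),spoon=(416,138),sugar=(284,195),cream=(350,180),tin=(222,138)).items():
    p=circ(u,v,22,.02,.3); h=np.nanpercentile(p[:,2],95); t=p[p[:,2]>h-.012]
    (x,y),r=cv2.minEnclosingCircle(t[:,:2].astype(np.float32)); print(n,'h %.3f c %.3f %.3f r %.3f n%d'%(h,x,y,r,len(t)))
blue=(B>90)&(B>1.6*R)&(B>1.4*G)
t=circ(318,188,62,.105,.15,blue); print('tray z',np.percentile(t[:,2],[5,50,95]).round(3)); print(cv2.minAreaRect(t[:,:2].astype(np.float32)))
cork=circ(318,188,40,.105,.15,(R>B+30))
_,l,ce=cv2.kmeans(cork[:,:2].astype(np.float32),2,None,(3,50,1e-4),5,2); print('cork',ce.round(4).tolist(),len(cork), np.median(cork[:,2]))
red=circ(323,225,25,.0,.06,(R>120)&(R>2.2*G)); print('stripe',red.mean(0),red.min(0),red.max(0))
tier=circ(318,193,60,.018,.04); print('tier',len(tier),cv2.minEnclosingCircle(tier[:,:2].astype(np.float32)))
E
```

```text
m1 h 0.097 c 0.557 0.287 r 0.038 n143
m2 h 0.093 c 0.523 0.339 r 0.038 n28
m3 h 0.097 c 0.334 0.382 r 0.039 n167
jar h 0.088 c 0.437 -0.358 r 0.027 n237
spoon h 0.142 c 0.721 -0.307 r 0.030 n72
sugar h 0.125 c 0.550 0.062 r 0.060 n271
cream h 0.125 c 0.576 -0.042 r 0.058 n258
tin h 0.118 c 0.725 0.300 r 0.067 n1003
tray z [0.118 0.122 0.135]
((0.5973453521728516, 0.021473921835422516), (0.2836450934410095, 0.1086663231253624), 17.205406188964844)
cork [[0.6043000221252441, 0.023399999365210533], [0.5088000297546387, -0.00559999980032444]] 703 0.12204063341307614<stdin>:17: RuntimeWarning: Mean of empty slice.
  ret = um.true_divide(
Traceback (most recent call last):
ValueError: zero-size array to reduction operation minimum which has no identity
```

View pics/crop1.png

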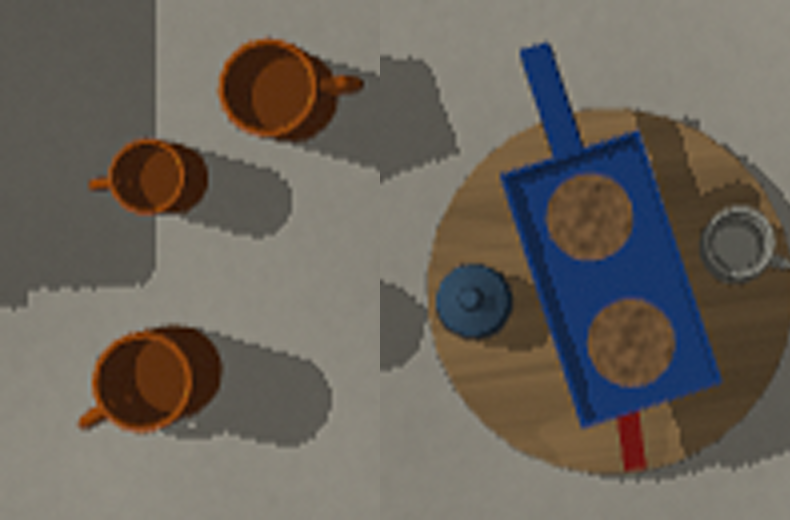

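The crop shows the middle mug (rim centre at crop (148,177), handle to the left at (97,183)) is clearly the smallest. The tray handle points away from the robot, with the red stripe end at crop (632,470).

```bash
cat >> h.py <<'E'
def ray(c,u,v,z):
    e=np.asarray(c['extrinsics']); d=e[:3,:3]@np.array([(u-c['cx'])/c['fx'],(v-c['cy'])/c['fy'],1]); o=e[:3,3]
    return (o+d*(z-o[2])/d[2]).round(4)
def go(x,y,z,yaw):
    """shift (cm, tool axes) and turn (deg about tool z) from present pose; tool down, yaw = world dir of tool y (deg, mod 180)"""
    from scipy.spatial.transform import Rotation as Ro
    o=status.get_obs(); q=o['eef_rot']; M=Ro.from_quat([q[1],q[2],q[3],q[0]]).as_matrix()
    yn=np.degrees(np.arctan2(M[1,1],M[0,1])); t=-((yaw-yn+90)%180-90)
    print('shift cm',(M.T@(np.array([x,y,z])-o['eef_pos'])*100).round(2),'turn z',round(t,1),'yaw now',round(yn,1),'q6',round(o['q'][5],2),'tilt',M[:2,2].round(3),'pos',np.round(o['eef_pos'],4))
E
python3 - <<'E'
from h import *
c=load('top'); w=cloud(c); z=w[...,2]; f=c['frame'].astype(int)
P=lambda x,y,Z:ray(c,260-95+x/4 if x>380 else 160+x/4,(120 if x>380 else 170)+y/4,Z)
print('mug',P(148,177,.075),'handle',P(97,183,.06))
for n,(u,v,r) in dict(mug=(199,214,14),jar=(433,227,16)).items():
    s=np.zeros(z.shape,bool); s[v-r:v+r,u-r:u+r]=1
    lo,hi=(.066,.082) if n=='mug' else (.078,.095)
    t=w[s&(z>lo)&(z<hi)][:,:2]
    print(n,len(t),t.min(0),t.max(0),np.median(t,0),t.mean(0))
print('stripe end',P(632,470,.028),'inner',P(628,420,.028))
m=(f[...,2]>100)&(f[...,2]>2.2*f[...,1])&(f[...,2]>2.2*f[...,0]); m[:210]=0;m[:,:300]=0;m[:,345:]=0
v,u=np.nonzero(m[:250]); print('red',len(u),u.mean(),v.mean(),v.max(),ray(c,u.mean(),v.mean(),.028),ray(c,u[v>v.max()-4].mean(),v.max()+.5,.028))
# tier circle from crop edges
print('tier L',P(426,290,.028),'top',P(610,107,.028),'bot',P(600,478,.028),'handle tip',P(535,45,.134))
go(.437,-.358,.12,90)
E
```

```text
mug [0.4896 0.3832 0.075 ] handle [0.486  0.4276 0.06  ]
mug 97 [0.46242808 0.35641868] [0.51871129 0.41487886] [0.48793801 0.38911971] [0.49016425 0.38670681]
jar 228 [ 0.4131607  -0.38278525] [ 0.46282512 -0.33099261] [ 0.43781366 -0.35783723] [ 0.43721254 -0.35745853]
stripe end [ 0.4098 -0.008   0.028 ] inner [ 0.4501 -0.0055  0.028 ]
red 69 322.4927536231884 230.20289855072463 237 [ 0.4333 -0.0068  0.028 ] [ 0.4098 -0.0075  0.028 ]
tier L [0.5579 0.1565 0.028 ] top [0.7056 0.005  0.028 ] bot [0.4038 0.0178 0.028 ] handle tip [0.7325 0.0613 0.134 ]
shift cm [-54.74 -71.44   9.13] turn z -25.0 yaw now 65.0 q6 -0.21 tilt [-0.001 -0.001] pos [0.2424 0.5208 0.2104]
```

```bash
python3 - <<'E'
from h import *
go(.437,-.358,.2,17)
E
```

```text
shift cm [-54.74 -71.46   1.13] turn z 48.0 yaw now 65.0 q6 -0.21 tilt [-0.001 -0.001] pos [0.2424 0.5208 0.2104]
```

```bash
python3 -m handwheel '[[[1,-54.7,-71.5,1,0,0,48],[1,-54.7,-71.5,1,0,0,48],[1,-54.7,-71.5,1,0,0,48],[1,-54.7,-71.5,1,0,0,48],[1,-54.7,-71.5,1,0,0,48],[1,-54.7,-71.5,1,0,0,48],[1,-54.7,-71.5,1,0,0,48],[1,-54.7,-71.5,1,0,0,48],[1,-54.7,-71.5,1,0,0,48],[1,-54.7,-71.5,1,0,0,48]]]'
python3 - <<'E'
from h import *
go(.437,-.358,.2,17)
E
```

```text
time_s: 1.35
eef_pos: [0.3774, -0.0911, 0.2043]
eef_rot: [0.0, 0.595, 0.804, 0.0]
wrist_force: [1.4, 0.0, -0.1]
opening: 0.999
grasp_force: 0.0
shift cm [-27.26  -2.09   0.44] turn z -0.0 yaw now 17.0 q6 -0.84 tilt [ 0.001 -0.   ] pos [ 0.3774 -0.0911  0.2043]
```

```bash
python3 -m handwheel '[[[1,-27.3,-2.1,0.4,0,0,0],[1,-27.3,-2.1,0.4,0,0,0],[1,-27.3,-2.1,0.4,0,0,0],[1,-27.3,-2.1,0.4,0,0,0],[1,-27.3,-2.1,0.4,0,0,0],[1,-27.3,-2.1,5,0,0,0],[1,-27.3,-2.1,5,0,0,0],[1,-27.3,-2.1,5,0,0,0]]]'
python3 - <<'E'
from h import *
go(.437,-.358,.03,17)
E
```

```text
time_s: 2.35
eef_pos: [0.4375, -0.3561, 0.1551]
eef_rot: [0.0, 0.594, 0.804, -0.0]
wrist_force: [0.8, -0.2, 0.2]
opening: 0.997
grasp_force: 0.0
shift cm [-0.17 -0.11 12.51] turn z 0.1 yaw now 17.1 q6 -1.19 tilt [ 0. -0.] pos [ 0.4375 -0.3561  0.1551]
```

```bash
python3 -m handwheel '[[[1,-0.2,-0.1,4,0,0,0],[1,-0.2,-0.1,8,0,0,0],[1,-0.2,-0.1,11,0,0,0],[1,-0.2,-0.1,12.5,0,0,0],[1,-0.2,-0.1,12.5,0,0,0],[-1,-0.2,-0.1,12.5,0,0,0],[-1,-0.2,-0.1,12.5,0,0,0],[-1,-0.2,-0.1,12.5,0,0,0],[-1,-0.2,-0.1,12.5,0,0,0],[-1,-0.2,-0.1,12.5,0,0,0]]]'
python3 - <<'E'
from h import *
go(.437,-.358,.3,17)
E
```

```text
time_s: 3.6
eef_pos: [0.4378, -0.3595, 0.0318]
eef_rot: [0.001, 0.595, 0.804, -0.001]
wrist_force: [-3.2, 2.6, 10.5]
opening: 0.616
grasp_force: 56.2
shift cm [ 9.000e-02 -1.000e-02 -2.682e+01] turn z 0.0 yaw now 17.0 q6 -1.19 tilt [ 0.002 -0.002] pos [ 0.4378 -0.3595  0.0318]
```

```bash
python3 -m handwheel '[[[-1,0,0,-3,0,0,0],[-1,0,0,-8,0,0,0],[-1,0,0,-14,0,0,0],[-1,0,0,-19,0,0,0],[-1,0,0,-22,0,0,0],[-1,0,0,-22,0,0,0]]]'
python3 - <<'E'
from h import *
go(.511,-.005,.21,17)
E
```

```text
time_s: 4.35
eef_pos: [0.438, -0.3596, 0.2526]
eef_rot: [0.003, 0.595, 0.804, -0.001]
wrist_force: [-0.4, 0.1, -3.0]
opening: 0.611
grasp_force: 55.9
shift cm [31.8  17.36  4.11] turn z 0.0 yaw now 17.0 q6 -1.19 tilt [ 0.004 -0.005] pos [ 0.438  -0.3596  0.2526]
```

Jar is held (−3 N). Carry it over the far pad.

```bash
python3 -m handwheel '[[[-1,3,1.6,0,0,0,0],[-1,8,4.4,0,0,0,0],[-1,13,7.1,0,0,0,0],[-1,18,9.8,0,0,0,0],[-1,23,12.6,0,0,0,0],[-1,27,14.7,1,0,0,0],[-1,30,16.4,2,0,0,0],[-1,31.5,17.2,3,0,0,0],[-1,31.8,17.4,4,0,0,0],[-1,31.8,17.4,4,0,0,0]]]'
python3 - <<'E'
from h import *
go(.511,-.005,.156,17)
c=snap('side'); cv2.imwrite('pics/s1.png',cv2.resize(c['frame'][90:290,220:440],None,fx=3,fy=3)[:600,:660])
E
```

```text
time_s: 5.6
eef_pos: [0.5092, -0.0039, 0.2076]
eef_rot: [-0.001, 0.595, 0.804, -0.001]
wrist_force: [-0.6, -0.5, -2.8]
opening: 0.614
grasp_force: 55.7
shift cm [-0.16  0.16  5.16] turn z 0.0 yaw now 17.0 q6 -0.54 tilt [-0.003  0.   ] pos [ 0.5092 -0.0039  0.2076]
```

View pics/s1.png

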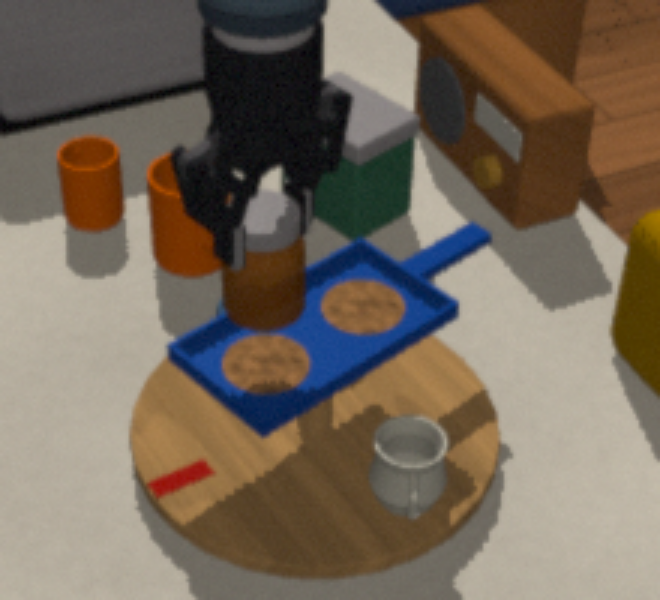

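The jar is upright at (265,260), directly above the far pad (265,362). Now I lower it.

```bash
python3 -m handwheel '[[[-1,-0.1,0.1,2,0,0,0],[-1,-0.1,0.1,3.5,0,0,0],[-1,-0.1,0.1,4.4,0,0,0],[-1,-0.1,0.1,4.9,0,0,0],[-1,-0.1,0.1,5.1,0,0,0],[-1,-0.1,0.1,5.1,0,0,0]]]'
```

```text
time_s: 6.4
eef_pos: [0.5117, -0.0041, 0.1585]
eef_rot: [0.0, 0.595, 0.804, 0.0]
wrist_force: [-0.3, -0.1, -3.4]
opening: 0.614
grasp_force: 55.7
```

```bash
python3 -m handwheel '[[[-1,0,0,0.1,0,0,0],[-1,0,0,0.2,0,0,0],[-1,0,0,0.25,0,0,0],[-1,0,0,0.25,0,0,0]]]'
```

```text
time_s: 6.9
eef_pos: [0.5114, -0.004, 0.1557]
eef_rot: [-0.0, 0.595, 0.804, -0.0]
wrist_force: [0.8, -0.2, -2.8]
opening: 0.613
grasp_force: 55.7
```

```bash
python3 -m handwheel '[[[-1,0,0,0.08,0,0,0],[-1,0,0,0.15,0,0,0],[-1,0,0,0.15,0,0,0]]]'
```

```text
time_s: 7.28
eef_pos: [0.5115, -0.004, 0.1543]
eef_rot: [0.0, 0.595, 0.804, 0.0]
wrist_force: [-0.1, 0.3, -1.0]
opening: 0.618
grasp_force: 56.0
```

Touching down (load −3 → −1 N). Release and retreat upward.

```bash
python3 -m handwheel '[[[0.5,0,0,0.05,0,0,0],[0.6,0,0,0,0,0,0],[0.7,0,0,0,0,0,0],[1,0,0,0,0,0,0],[1,0,0,-2,0,0,0],[1,0,0,-5,0,0,0],[1,0,0,-10,0,0,0],[1,0,0,-12,0,0,0]]]'
python3 - <<'E'
from h import *
go(.4905,.386,.2,5)
E
```

```text
time_s: 8.28
eef_pos: [0.5127, -0.0043, 0.2777]
eef_rot: [0.002, 0.595, 0.804, 0.001]
wrist_force: [0.2, -1.4, -0.2]
opening: 0.998
grasp_force: 0.0
shift cm [37.99  9.27  7.71] turn z 12.0 yaw now 17.0 q6 -0.54 tilt [ 0.005 -0.001] pos [ 0.5127 -0.0043  0.2777]
```

```bash
python3 -m handwheel '[[[1,6,1.5,0,0,0,4],[1,12,3,0,0,0,8],[1,18,4.4,1,0,0,12],[1,24,5.8,2,0,0,12],[1,30,7.3,4,0,0,12],[1,35,8.5,6,0,0,12],[1,38,9.3,8,0,0,12],[1,38,9.3,10,0,0,12],[1,38,9.3,10,0,0,12]]]'
python3 - <<'E'
from h import *
c=snap('top'); cv2.imwrite('pics/t1.png',cv2.resize(c['frame'][120:270,170:390],None,fx=3.5,fy=3.5,interpolation=cv2.INTER_CUBIC))
go(.4905,.386,.03,5)
w=cloud(c); z=w[...,2]; s=np.zeros(z.shape,bool); s[180:245,290:350]=1
t=w[s&(z>.195)&(z<.215)][:,:2]; print('jar',len(t),(t.min(0)+t.max(0))/2,t.mean(0))
f=c['frame'].astype(int); B,G,R=[f[...,i] for i in range(3)]; s=np.zeros(z.shape,bool); s[120:240,270:360]=1
k=w[s&(z>.105)&(z<.15)&(B>90)&(B>1.6*R)&(B>1.4*G)]; print(cv2.minAreaRect(k[:,:2].astype(np.float32)))
E
```

```text
time_s: 9.4
eef_pos: [0.4878, 0.3853, 0.1719]
eef_rot: [-0.001, 0.675, 0.737, -0.002]
wrist_force: [0.0, 0.3, -0.7]
opening: 0.997
grasp_force: 0.0
shift cm [ 0.07  0.2  14.35] turn z -0.0 yaw now 5.0 q6 0.39 tilt [-0.002 -0.001] pos [0.4888 0.3853 0.1735]
jar 281 [ 0.51102358 -0.00398504] [ 0.51082897 -0.00337524]
((0.5978678464889526, 0.020930252969264984), (0.28401628136634827, 0.10914228856563568), 16.71509552001953)
```

View pics/t1.png

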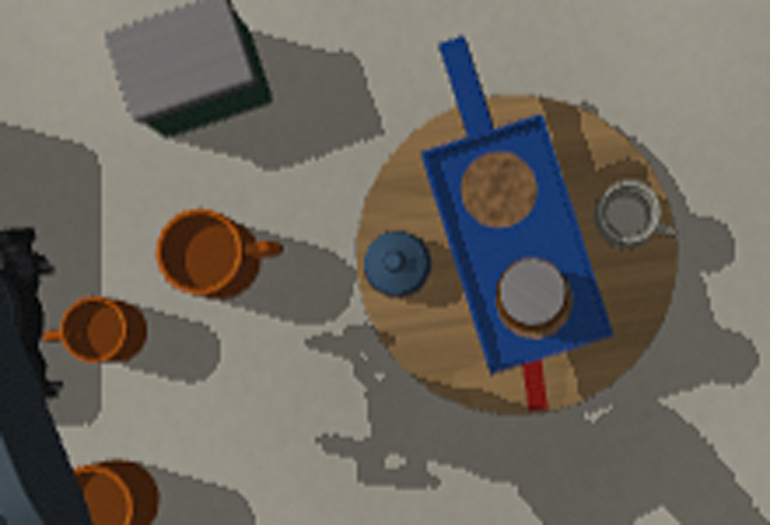

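The jar stands on the near pad at (533,292) and the tray (500,190 to 600,340) is level and unmoved. The target mug is at (103,328), with the gripper over it allowing for parallax. Descend and grip.

```bash
python3 -m handwheel '[[[1,0.1,0.1,4,0,0,0],[1,0.1,0.1,8,0,0,0],[1,0.1,0.1,12,0,0,0],[1,0.1,0.1,14.2,0,0,0],[1,0.1,0.1,14.2,0,0,0],[-1,0.1,0.1,14.2,0,0,0],[-1,0.1,0.1,14.2,0,0,0],[-1,0.1,0.1,14.2,0,0,0],[-1,0.1,0.1,14.2,0,0,0],[-1,0.1,0.1,14.2,0,0,0]]]'
```

```text
time_s: 10.7
eef_pos: [0.4915, 0.3882, 0.0349]
eef_rot: [0.001, 0.675, 0.738, 0.002]
wrist_force: [-1.4, -2.3, 7.0]
opening: 0.668
grasp_force: 65.0
```

```bash
python3 -m handwheel '[[[-1,0,0,-3,0,0,0],[-1,0,0,-8,0,0,0],[-1,0,0,-14,0,0,0],[-1,0,0,-20,0,0,0],[-1,0,0,-24,0,0,0],[-1,0,0,-24,0,0,0]]]'
python3 - <<'E'
from h import *
go(.605,.0235,.22,-73)
E
```

```text
time_s: 11.45
eef_pos: [0.4919, 0.3887, 0.2779]
eef_rot: [0.002, 0.675, 0.738, 0.005]
wrist_force: [0.6, -0.1, -2.7]
opening: 0.667
grasp_force: 65.4
shift cm [-37.4    8.     5.72] turn z 78.0 yaw now 5.0 q6 0.39 tilt [0.009 0.004] pos [0.4919 0.3887 0.2779]
```

```bash
python3 -m handwheel '[[[-1,-3,0.6,0,0,0,8],[-1,-8,1.7,0,0,0,18],[-1,-13,2.8,0,0,0,28],[-1,-18,3.9,0,0,0,38],[-1,-23,4.9,0,0,0,48],[-1,-28,6,0,0,0,58],[-1,-32,6.9,0.5,0,0,67],[-1,-35.5,7.6,1,0,0,74],[-1,-37.4,8,2,0,0,78],[-1,-37.4,8,3,0,0,78]]]'
python3 - <<'E'
from h import *
c=snap('side'); cv2.imwrite('pics/s2.png',cv2.resize(c['frame'][90:290,220:440],None,fx=3,fy=3)[:600,:660])
go(.605,.0235,.16,-73)
E
```

```text
time_s: 12.7
eef_pos: [0.6017, 0.0208, 0.24]
eef_rot: [-0.0, 0.989, 0.147, -0.001]
wrist_force: [-0.2, -0.3, -3.0]
opening: 0.666
grasp_force: 65.3
shift cm [0.49 0.01 7.84] turn z 0.0 yaw now -73.0 q6 1.11 tilt [-0.005  0.001] pos [0.6007 0.0221 0.2385]
```

View pics/s2.png

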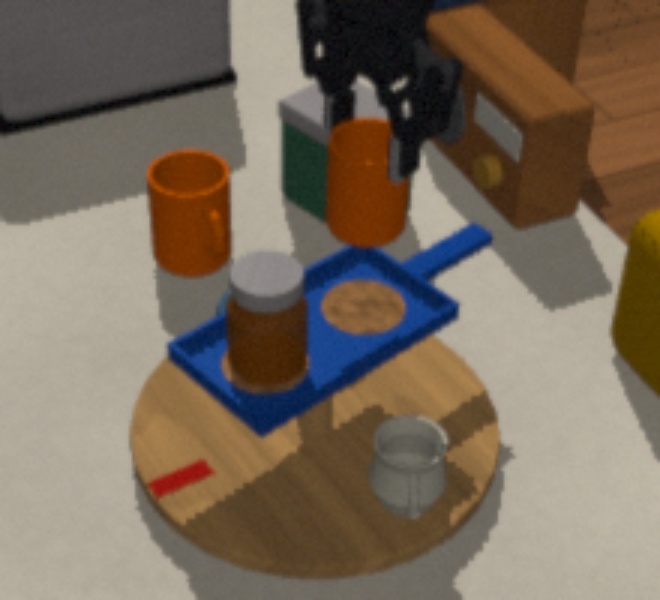

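The mug is upright at (368,180), above the handle-end pad (363,306); the jar (267,320) is standing on its pad. Lower the mug.

```bash
python3 -m handwheel '[[[-1,0.2,0,2,0,0,0],[-1,0.3,0,4,0,0,0],[-1,0.3,0,6,0,0,0],[-1,0.3,0,7,0,0,0],[-1,0.3,0,7.4,0,0,0],[-1,0.3,0,7.4,0,0,0],[-1,0.3,0,7.4,0,0,0]]]'
```

```text
time_s: 13.62
eef_pos: [0.6059, 0.0228, 0.1691]
eef_rot: [0.0, 0.989, 0.148, 0.001]
wrist_force: [0.1, -0.2, -1.6]
opening: 0.668
grasp_force: 65.3
```

```bash
python3 -m handwheel '[[[-1,0,0,0.2,0,0,0],[-1,0,0,0.4,0,0,0],[-1,0,0,0.6,0,0,0],[-1,0,0,0.7,0,0,0],[-1,0,0,0.7,0,0,0]]]'
```

```text
time_s: 14.25
eef_pos: [0.6052, 0.023, 0.1611]
eef_rot: [-0.0, 0.989, 0.148, -0.0]
wrist_force: [-0.9, 0.4, -3.0]
opening: 0.669
grasp_force: 65.3
```

```bash
python3 -m handwheel '[[[-1,0,0,0.1,0,0,0],[-1,0,0,0.2,0,0,0],[-1,0,0,0.3,0,0,0],[-1,0,0,0.3,0,0,0]]]'
```

```text
time_s: 14.75
eef_pos: [0.6052, 0.023, 0.1581]
eef_rot: [-0.0, 0.989, 0.148, -0.0]
wrist_force: [-0.1, 0.2, -1.9]
opening: 0.668
grasp_force: 65.3
```

```bash
python3 -m handwheel '[[[-1,0,0,0.05,0,0,0],[-1,0,0,0.1,0,0,0],[-1,0,0,0.1,0,0,0]]]'
```

```text
time_s: 15.12
eef_pos: [0.6053, 0.023, 0.1572]
eef_rot: [-0.0, 0.989, 0.148, -0.0]
wrist_force: [0.1, 0.2, -2.4]
opening: 0.667
grasp_force: 65.3
```

```bash
python3 -m handwheel '[[[-1,0,0,0.05,0,0,0],[-1,0,0,0.1,0,0,0],[-1,0,0,0.1,0,0,0]]]'
```

```text
time_s: 15.5
eef_pos: [0.6055, 0.023, 0.1569]
eef_rot: [0.0, 0.989, 0.148, 0.0]
wrist_force: [-2.0, -0.3, 4.1]
opening: 0.668
grasp_force: 65.9
```

Contact. Ease off slightly, then release and rise.

```bash
python3 -m handwheel '[[[-1,0,0,-0.05,0,0,0],[0.5,0,0,-0.05,0,0,0],[0.6,0,0,-0.05,0,0,0],[0.8,0,0,-0.05,0,0,0],[1,0,0,-0.05,0,0,0],[1,0,0,-2,0,0,0],[1,0,0,-6,0,0,0],[1,0,0,-11,0,0,0],[1,0,0,-13,0,0,0]]]'
python3 - <<'E'
from h import *
go(.73,.3,.28,-73)
E
```

```text
time_s: 16.62
eef_pos: [0.607, 0.0228, 0.2921]
eef_rot: [0.001, 0.989, 0.148, 0.004]
wrist_force: [0.0, 0.6, -0.4]
opening: 1.0
grasp_force: 0.0
shift cm [ 19.87 -22.91   1.27] turn z 0.0 yaw now -73.0 q6 1.12 tilt [ 0.007 -0.001] pos [0.607  0.0228 0.2921]
```

```bash
python3 - <<'E'
from h import *
c=snap('side'); cv2.imwrite('pics/s3.png',cv2.resize(c['frame'][90:290,220:440],None,fx=3,fy=3)[:600,:660])
def meas(n):
    c=load(n); w=cloud(c); z=w[...,2]; f=c['frame'].astype(int); B,G,R=[f[...,i] for i in range(3)]
    reg=np.hypot(w[...,0]-.557,w[...,1]-.007)<.12
    org=reg&(R>110)&(R>2.5*B)&(G<.55*R)&(z>.185)&(z<.203); cap=reg&(z>.2)&(z<.214)&(abs(R-B)<40)
    for m in(org,cap):
        t=w[m]
        if len(t)>5: print(n,len(t),((t.min(0)+t.max(0))/2).round(4),(t.max(0)-t.min(0)).round(3))
meas('side')
go(.703,.0535,.2,-73)
E
```

```text
side 193 [0.6033 0.0196 0.1913] [0.059 0.061 0.013]
side 339 [ 0.5095 -0.0038  0.2042] [0.052 0.056 0.008]
shift cm [ 9.94 -0.19  9.47] turn z 0.0 yaw now -73.0 q6 1.12 tilt [ 0.01  -0.001] pos [0.6076 0.0227 0.2939]
```

View pics/s3.png

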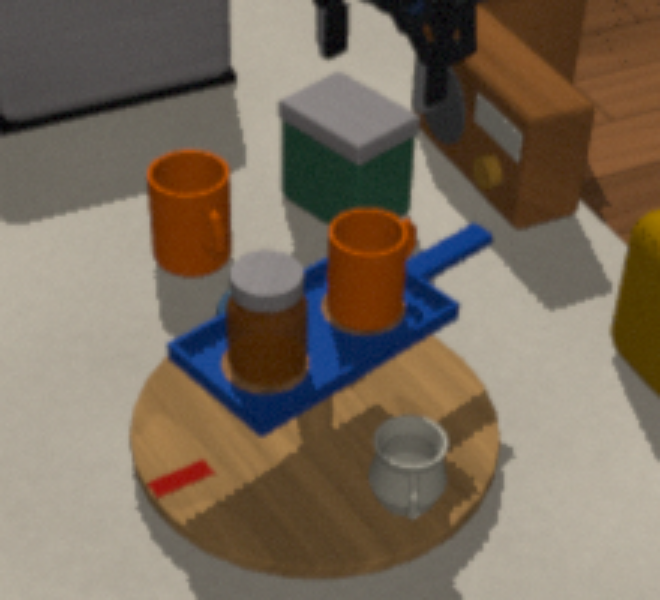

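Jar (267,325) and mug (368,270) both stand on their pads and the tray is level. Next, straddle the handle (450,250).

```bash
python3 -m handwheel '[[[0,4,0,0,0,0,0],[0,8,-0.1,1,0,0,0],[0,10,-0.1,4,0,0,0],[0,10.1,-0.1,7,0,0,0],[0,10.1,-0.1,8,0,0,0],[0,10.1,-0.1,8,0,0,0]]]'
python3 - <<'E'
from h import *
c=snap('side'); cv2.imwrite('pics/s4.png',cv2.resize(c['frame'][90:290,280:440],None,fx=3,fy=3))
go(.7048,.0542,.112,-73)
E
```

```text
time_s: 17.42
eef_pos: [0.7012, 0.0534, 0.2061]
eef_rot: [-0.0, 0.989, 0.148, -0.001]
wrist_force: [-0.7, -0.2, -0.1]
opening: 0.499
grasp_force: 0.0
shift cm [0.3  0.   9.55] turn z 0.0 yaw now -73.0 q6 1.18 tilt [ 0.001 -0.   ] pos [0.7019 0.0534 0.2075]
```

View pics/s4.png

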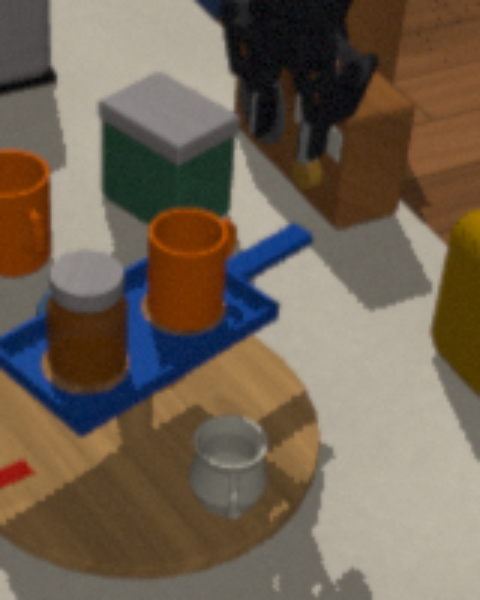

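The half-open fingers (263,115)/(315,135) stand above the handle (275,250), one either side. Descend.

```bash
python3 -m handwheel '[[[0,0.3,0,2,0,0,0],[0,0.3,0,4,0,0,0],[0,0.3,0,6,0,0,0],[0,0.3,0,7.5,0,0,0],[0,0.3,0,8.5,0,0,0],[0,0.3,0,9.3,0,0,0],[0,0.3,0,9.3,0,0,0]]]'
python3 - <<'E'
from h import *
go(.7048,.0542,.112,-73)
o=status.get_obs(); x,y=o['eef_pos'][:2]-np.array([.557,.0075]); r=.155
# arc waypoints in tool axes from present pose
from scipy.spatial.transform import Rotation as Ro
q=o['eef_rot']; M=Ro.from_quat([q[1],q[2],q[3],q[0]]).as_matrix()
for a in range(0,66,6):
    th=np.radians(17+a); p=np.array([.557+r*np.cos(th),.0075+r*np.sin(th),o['eef_pos'][2]]); print(a,((M.T@(p-o['eef_pos']))*100).round(1)[:2])
E
```

```text
time_s: 18.35
eef_pos: [0.7042, 0.0544, 0.1127]
eef_rot: [-0.0, 0.989, 0.148, -0.0]
wrist_force: [0.8, 0.4, 0.3]
opening: 0.499
grasp_force: 0.0
shift cm [0.05 0.03 0.07] turn z 0.0 yaw now -73.0 q6 1.18 tilt [-0.001  0.   ] pos [0.7042 0.0544 0.1127]
0 [0.  0.2]
6 [-0.  -1.4]
12 [-0.3 -3. ]
18 [-0.7 -4.6]
24 [-1.3 -6.1]
30 [-2.  -7.6]
36 [-2.9 -8.9]
42 [ -3.9 -10.2]
48 [ -5.1 -11.3]
54 [ -6.3 -12.4]
60 [ -7.7 -13.2]
```

```bash
python3 -m handwheel '[[[0,0,-0.3,0,0,0,-1],[0,0,-0.8,0,0,0,-3],[0,-0.1,-1.6,0,0,0,-6],[0,-0.2,-2.7,0,0,0,-10],[0,-0.5,-3.7,0,0,0,-14],[0,-0.8,-4.8,0,0,0,-18],[0,-1.1,-5.8,0,0,0,-22],[0,-1.6,-6.8,0,0,0,-26],[0,-1.8,-7.3,0,0,0,-28],[0,-2.1,-7.7,0,0,0,-30]]]'
cat >> h.py <<'E'
def arc():
    o=status.get_obs(); d=o['eef_pos'][:2]-np.array([.557,.0075]); print('tool angle %.1f r %.4f'%(np.degrees(np.arctan2(d[1],d[0])),np.hypot(*d)))
    c=snap('side'); w=cloud(c); z=w[...,2]; f=c['frame'].astype(int); B,G,R=[f[...,i] for i in range(3)]
    rad=np.hypot(w[...,0]-.557,w[...,1]-.0075)
    h=w[(rad>.125)&(rad<.18)&(z>.112)&(z<.145)&(B>90)&(B>1.6*R)&(B>1.4*G)]
    org=(rad<.12)&(R>110)&(R>2.5*B)&(G<.55*R)&(z>.185)&(z<.203); cap=(rad<.12)&(z>.2)&(z<.214)&(abs(R-B)<40)
    m=[(w[k].min(0)+w[k].max(0))[:2]/2 if k.sum()>5 else None for k in(org,cap)]
    print('mug,jar',m)
    if m[0] is not None and m[1] is not None: e=m[0]-m[1]; print('axis angle %.1f len %.4f'%(np.degrees(np.arctan2(e[1],e[0]))%360,np.hypot(*e)),'mid',(m[0]+m[1])/2)
    if len(h)>5: e=np.median(h,0)[:2]-[.557,.0075]; print('handle',len(h),np.degrees(np.arctan2(e[1],e[0]))%360)
E
python3 -c "
from h import *
arc(); go(.557,.1625,.112,0)"
```

```text
time_s: 19.6
eef_pos: [0.6619, 0.1222, 0.1136]
eef_rot: [0.0, 0.917, 0.4, 0.0]
wrist_force: [0.2, -0.6, -0.2]
opening: 0.503
grasp_force: 0.0
tool angle 47.6 r 0.1554
mug,jar [array([0.6081542 , 0.01915189]), array([ 0.50988559, -0.00472823])]
axis angle 13.7 len 0.1011 mid [0.55901989 0.00721183]
handle 87 16.561024027120137
shift cm [ -4.15 -10.38   0.15] turn z -42.8 yaw now -42.8 q6 0.75 tilt [0. 0.] pos [0.6614 0.1225 0.1135]
```

```bash
python3 - <<'E'
from h import *
c=load('side'); cv2.imwrite('pics/s5.png',cv2.resize(c['frame'][60:260,240:440],None,fx=3,fy=3))
E
```

```text
(no output)
```

View pics/s5.png

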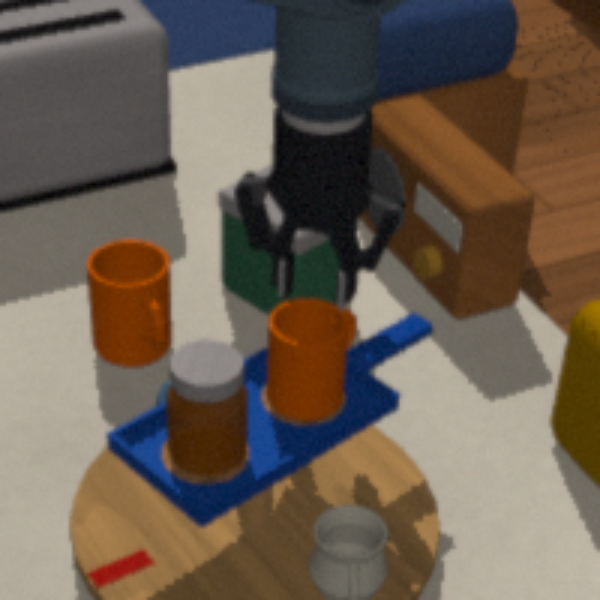

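The gripper is at the handle's left (tips (285,290), (345,295)), but the handle (400,340) stayed put, so the fingers passed without contact. I'll check the tip height in the depth data.

```bash
python3 - <<'E'
from h import *
c=load('side'); w=cloud(c); z=w[...,2]; f=c['frame'].astype(int)
for u,v in((335,153),(335,157),(335,160),(353,150),(354,155),(355,160),(372,172),(377,169),(365,178)): print(u,v,w[v,u].round(3),f[v,u])
t=w[(np.hypot(w[...,0]-.661,w[...,1]-.1225)<.05)&(z>.06)&(f.max(-1)<70)]; print(len(t),np.percentile(t[:,2],[0,2,5,10,50]).round(3))
from scipy.spatial.transform import Rotation as Ro
o=status.get_obs(); print(o['eef_pos'],o['q'],o['opening'])
E
```

```text
335 153 [0.639 0.128 0.154] [31 28 29]
335 157 [0.639 0.128 0.141] [24 27 29]
335 160 [0.7   0.245 0.036] [ 18  63 107]
353 150 [0.673 0.099 0.172] [64 65 66]
354 155 [0.673 0.093 0.161] [72 71 73]
355 160 [0.679 0.097 0.141] [48 50 52]
372 172 [0.702 0.049 0.13 ] [137  63  22]
377 169 [0.718 0.054 0.131] [136  62  14]
365 178 [0.673 0.032 0.133] [88 40 12]
2812 [0.132 0.155 0.178 0.193 0.302]
[0.66138058 0.12245863 0.11345212] [6.98038121e-03 4.83855202e-01 1.41964292e+00 1.21712934e-04
 1.23807021e+00 7.53368068e-01] 0.49597437961115953
```

Tips at this opening sit ~22 mm above the TCP, so they just cleared the handle. Go back, then lower.

```bash
python3 -m handwheel '[[[0,0,0,-2,0,0,0],[0,-0.5,2.7,-2,0,0,8],[0,-1.1,5.3,-2,0,0,18],[0,-1.4,7.5,-2,0,0,27],[0,-1.4,8.2,-2,0,0,30],[0,-1.4,8.2,-2,0,0,30]]]'
python3 - <<'E'
from h import *
go(.557+.160*np.cos(np.radians(17)),.0085+.160*np.sin(np.radians(17)),.094,-73)
E
```

```text
time_s: 20.4
eef_pos: [0.7133, 0.0547, 0.1347]
eef_rot: [0.0, 0.989, 0.148, 0.001]
wrist_force: [0.2, 0.3, -0.1]
opening: 0.503
grasp_force: 0.0
shift cm [-0.31 -0.16  4.07] turn z -0.0 yaw now -73.0 q6 1.19 tilt [ 0.002 -0.   ] pos [0.7133 0.0547 0.1347]
```

```bash
python3 -m handwheel '[[[0,-0.3,-0.2,0,0,0,0],[0,-0.3,-0.2,1,0,0,0],[0,-0.3,-0.2,2,0,0,0],[0,-0.3,-0.2,3,0,0,0],[0,-0.3,-0.2,3.6,0,0,0],[0,-0.3,-0.2,4.1,0,0,0],[0,-0.3,-0.2,4.1,0,0,0]]]'
python3 - <<'E'
from h import *
arc()
E
```

```text
time_s: 21.28
eef_pos: [0.7086, 0.0568, 0.0917]
eef_rot: [-0.0, 0.989, 0.148, -0.0]
wrist_force: [-1.1, -0.4, -0.0]
opening: 0.501
grasp_force: 0.0
tool angle 18.0 r 0.1594
mug,jar [array([0.60343715, 0.0202435 ]), array([ 0.50974946, -0.00455212])]
axis angle 14.8 len 0.0969 mid [0.55659331 0.00784569]
handle 55 17.16905380370637
```

```bash
python3 -m handwheel '[[[0,0,-0.3,0,0,0,-1],[0,0,-0.8,0,0,0,-3],[0,-0.1,-1.7,0,0,0,-6],[0,-0.2,-2.5,0,0,0,-9],[0,-0.3,-3.3,0,0,0,-12],[0,-0.5,-4.1,0,0,0,-15]]]'
python3 - <<'E'
from h import *
arc()
E
```

```text
time_s: 22.08
eef_pos: [0.692, 0.0951, 0.0926]
eef_rot: [0.0, 0.961, 0.278, 0.0]
wrist_force: [-0.2, 0.0, -0.1]
opening: 0.5
grasp_force: 0.0
tool angle 33.0 r 0.1609
mug,jar [array([0.59972149, 0.03087422]), array([ 0.51345171, -0.01424606])]
axis angle 27.6 len 0.0974 mid [0.5565866  0.00831408]
handle 60 29.67294650298254
```

```bash
python3 -m handwheel '[[[0,0,-0.6,0,0,0,-2],[0,-0.1,-1.4,0,0,0,-5],[0,-0.2,-2.5,0,0,0,-9],[0,-0.4,-3.6,0,0,0,-13],[0,-0.7,-4.7,0,0,0,-17],[0,-1.1,-5.7,0,0,0,-21],[0,-1.5,-6.8,0,0,0,-25],[0,-2,-7.8,0,0,0,-29],[0,-2.4,-8.5,0,0,0,-32],[0,-2.7,-8.9,0,0,0,-34]]]'
python3 - <<'E'
from h import *
arc()
E
```

```text
time_s: 23.38
eef_pos: [0.6217, 0.1559, 0.0924]
eef_rot: [0.0, 0.838, 0.546, 0.0]
wrist_force: [-0.3, -0.2, -0.3]
opening: 0.5
grasp_force: 0.0
tool angle 66.4 r 0.1619
mug,jar [array([0.57660392, 0.05000856]), array([ 0.53270954, -0.03447811])]
axis angle 62.5 len 0.0952 mid [0.55465673 0.00776522]
handle 22 63.42545059224348
```

```bash
python3 -m handwheel '[[[0,0,-0.6,0,0,0,-2],[0,-0.1,-1.4,0,0,0,-5],[0,-0.2,-2.5,0,0,0,-9],[0,-0.4,-3.6,0,0,0,-13],[0,-0.7,-4.7,0,0,0,-17],[0,-1.1,-5.7,0,0,0,-21],[0,-1.5,-6.8,0,0,0,-25],[0,-2,-7.8,0,0,0,-29],[0,-2.4,-8.5,0,0,0,-32],[0,-2.7,-8.9,0,0,0,-34]]]'
python3 - <<'E'
from h import *
arc()
E
```

```text
time_s: 24.68
eef_pos: [0.5294, 0.1671, 0.0923]
eef_rot: [0.0, 0.642, 0.767, 0.0]
wrist_force: [0.2, -0.2, 0.3]
opening: 0.498
grasp_force: 0.1
tool angle 99.8 r 0.1619
mug,jar [array([0.55195195, 0.0562226 ]), array([ 0.55908174, -0.04040348])]
axis angle 94.2 len 0.0969 mid [0.55551685 0.00790956]
handle 79 98.02643715662454
```

```bash
python3 -m handwheel '[[[0,0,-0.6,0,0,0,-2],[0,-0.1,-1.4,0,0,0,-5],[0,-0.2,-2.5,0,0,0,-9],[0,-0.4,-3.6,0,0,0,-13],[0,-0.7,-4.7,0,0,0,-17],[0,-1.1,-5.7,0,0,0,-21],[0,-1.5,-6.8,0,0,0,-25],[0,-2,-7.8,0,0,0,-29],[0,-2.4,-8.5,0,0,0,-32],[0,-2.7,-8.9,0,0,0,-34]]]'
python3 - <<'E'
from h import *
arc()
E
```

```text
time_s: 25.98
eef_pos: [0.4464, 0.1248, 0.0923]
eef_rot: [0.0, 0.39, 0.921, 0.0]
wrist_force: [0.7, 0.4, -0.2]
opening: 0.495
grasp_force: 0.1
tool angle 133.3 r 0.1612
mug,jar [array([0.5234778 , 0.04382148]), array([ 0.58463015, -0.02988369])]
axis angle 129.7 len 0.0958 mid [0.55405398 0.0069689 ]
handle 25 134.42399207135594
```

```bash
python3 -m handwheel '[[[0,0,-0.6,0,0,0,-2],[0,-0.1,-1.4,0,0,0,-5],[0,-0.2,-2.5,0,0,0,-9],[0,-0.4,-3.6,0,0,0,-13],[0,-0.7,-4.7,0,0,0,-17],[0,-1.1,-5.7,0,0,0,-21],[0,-1.5,-6.8,0,0,0,-25],[0,-2,-7.8,0,0,0,-29],[0,-2.4,-8.5,0,0,0,-32],[0,-2.7,-8.9,0,0,0,-34]]]'
python3 - <<'E'
from h import *
arc()
E
```

```text
time_s: 27.28
eef_pos: [0.4016, 0.0434, 0.0924]
eef_rot: [0.0, 0.104, 0.995, -0.0]
wrist_force: [-0.2, 0.8, -0.2]
opening: 0.499
grasp_force: 0.0
tool angle 167.0 r 0.1595
mug,jar [array([0.50357624, 0.02033659]), array([ 0.60036955, -0.00840541])]
axis angle 163.5 len 0.1010 mid [0.55197289 0.00596559]
handle 78 165.12591864911826
```

```bash
python3 -m handwheel '[[[0,0,-0.6,0,0,0,-2],[0,-0.1,-1.4,0,0,0,-5],[0,-0.2,-2.5,0,0,0,-9],[0,-0.4,-3.6,0,0,0,-13],[0,-0.6,-4.4,0,0,0,-16],[0,-0.8,-4.9,0,0,0,-18],[0,-1,-5.5,0,0,0,-20],[0,-1.1,-5.7,0,0,0,-21],[0,-1.2,-6,0,0,0,-22],[0,-1.2,-6,0,0,0,-22]]]'
python3 - <<'E'
from h import *
arc()
E
```

```text
time_s: 28.58
eef_pos: [0.4008, -0.0175, 0.0923]
eef_rot: [0.0, -0.087, 0.996, -0.0]
wrist_force: [-0.5, 0.5, 0.1]
opening: 0.502
grasp_force: 0.0
tool angle -170.9 r 0.1581
mug,jar [array([0.50299925, 0.00085896]), array([0.60214035, 0.00998804])]
axis angle 185.3 len 0.0996 mid [0.5525698 0.0054235]
handle 21 189.8415233392014
```

```bash
python3 -m handwheel '[[[0,0,0.2,0,0,0,0],[0,0,0.2,-1,0,0,0],[0,0,0.2,-3,0,0,0],[0,0,0.2,-7,0,0,0],[0,0,0.2,-13,0,0,0],[0,0,0.2,-16,0,0,0],[0,0,-5,-16,0,0,0],[0,0,-11,-16,0,0,0],[0,0,-17,-16,0,0,0],[0,0,-23,-16,0,0,0]]]'
python3 - <<'E'
from h import *
arc()
c=snap('top'); cv2.imwrite('pics/t2.png',cv2.resize(c['frame'][120:260,220:420],None,fx=4,fy=4,interpolation=cv2.INTER_CUBIC))
E
```

```text
time_s: 29.88
eef_pos: [0.4411, -0.2458, 0.2533]
eef_rot: [0.001, -0.087, 0.996, -0.0]
wrist_force: [0.8, -0.5, 0.4]
opening: 0.502
grasp_force: 0.0
tool angle -114.6 r 0.2786
mug,jar [array([0.48482095, 0.00637864]), None]
handle 218 187.9675590480937
```

View pics/t2.png

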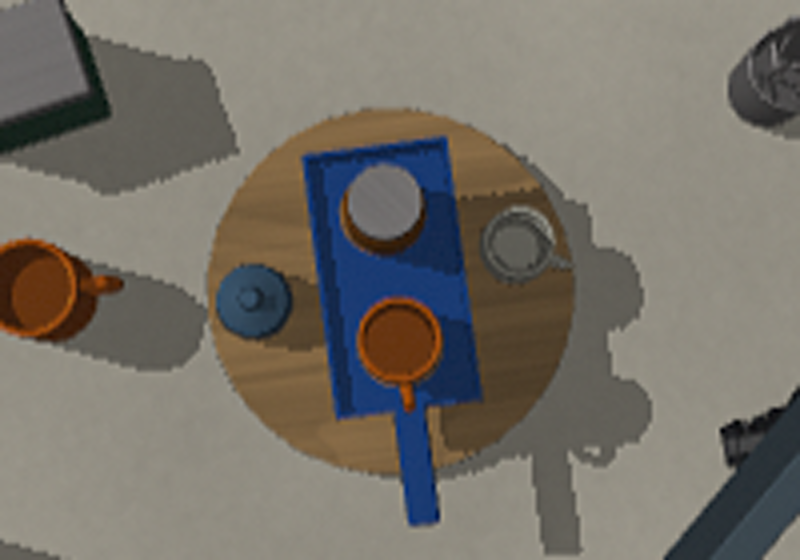

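The handle (415,470) covers the red stripe completely, jar (384,205) and mug (400,340) stand on the tray, and the bystanders are unmoved. One numeric check, then hand in.

```bash
python3 - <<'E'
from h import *
c=load('top'); w=cloud(c); z=w[...,2]; f=c['frame'].astype(int); B,G,R=[f[...,i] for i in range(3)]
bl=(B>90)&(B>1.6*R)&(B>1.4*G); rad=np.hypot(w[...,0]-.557,w[...,1]-.0075)
t=w[bl&(rad<.22)&(z>.112)&(z<.145)]; (ctr,sz,a)=cv2.minAreaRect(t[:,:2].astype(np.float32)); print(ctr,sz,a)
L=max(sz); box=cv2.boxPoints((ctr,sz,a)); e=(box[1]-box[0]) if np.hypot(*(box[1]-box[0]))>.2 else (box[2]-box[1])
e/=np.hypot(*e); e*=-np.sign(e[0]); tc=np.array(ctr)-e*.043; print('dir',np.degrees(np.arctan2(e[1],e[0]))%360,'tray c',tc,'h150',tc+.15*e,'err',np.hypot(*(tc+.15*e-[.4098,-.0075])))
m=(rad<.12)&(R>110)&(R>2.5*B)&(z>.185)&(z<.203); j=(rad<.12)&(z>.2)&(z<.214)&(abs(R-B)<40)
P=lambda u,v,Z:ray(c,220+u/4,120+v/4,Z)[:2]
print('mug',P(400,340,.197)-(tc+.05*e),'jar',P(384,203,.207)-(tc-.05*e))
p=w[(rad<.11)&bl&(z<.13)]; A=np.c_[p[:,:2],np.ones(len(p))]; print('floor slope',np.linalg.lstsq(A,p[:,2],rcond=None)[0])
E
```

```text
(0.5155341625213623, 0.003010682761669159) (0.2832643389701843, 0.10882680863142014) 6.617437362670898
dir 186.61745 tray c [0.55824769 0.00796598] h150 [ 0.40924701 -0.00931994] err 0.001902099002484402
mug [-0.0026808  -0.00060401] jar [-0.00611457 -0.00242795]
floor slope [-0.0024351  -0.00171098  0.12259547]
```

```bash
python3 -c "
from bench import ctrl
print(ctrl.hand_in())"
```

```text
the job is handed in; nothing more can be done
None
```

I handed the job in at about 30 s. The jar and mug stand upright on separate pads, about 7 mm and 3 mm off centre, and the tray is level and centred. The handle's 150 mm point is about 2 mm from the stripe's end; no verdict came back.

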